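# Set the reader's distance gauge and hold the ball tray before its lens

### The arm

A 6-joint arm with a two-finger parallel gripper is mounted at the origin on the work surface. World frame = base frame: x ahead of the robot, y to its left, z up, the work surface at z = 0. Lengths are in m, angles in rad, forces in N, time in s.
With the tool pointing down it reaches from about 0.25 to 0.775 m from the base axis. Payload 4 kg.
Tool frame: the origin (TCP) lies at the centre of the arm's flange, where the gripper is bolted on; the fingertips stand 199 mm ahead of it and the grasp point (between the pads) lies 180 mm ahead of it (robot.tcp_to_tips is the distance from the TCP to the fingertips, in m); z points along the fingers, y is the line along which they close (so a half turn about z gives the same grasp; the last joint's range is limited). The gripper opens to 94 mm and grips with 3 to 60 N. Pads are 16 mm wide; open, the fingers measure 119 mm over their backs; the gripper's body (75 mm by 177 mm) begins 78 mm behind the grasp point.
Start: joints at [1.031, 0.087, 1.371, -0, 1.684, -0.103], TCP at [0.233, 0.498, 0.405] pointing down, gripper open.
Joint ranges: [-3.1, 3.1], [-0.76, 2.03], [0.27, 2.55], [-1.08, 4.22], [0.17, 2.65], [-2.57, 2.57]. Speed limits (rad/s): [2.79, 2.79, 3.14, 3.14, 3.14, 3.14].

### API

Orientations are given as [roll, pitch, yaw] about the fixed x, y, z axes, in that order (R = Rz(yaw) Ry(pitch) Rx(roll)).
In Python, from bench import telemetry, snapshot, ticket, robot gives the robot as it stands.
- The arm moves only by the tool apply_moves, never from a script. Its argument "moves" is a list that holds one entry, the list of rows, each a list of 5 numbers: the shift along the tool's x, y, z in units of 50 mm (1.0 is 50 mm), then the turn about the tool's z in units of 10 degrees (1.0 is 10 degrees), then the closure, from 0 (fully open) to 1 (shut). A call has 1 to 10 rows; each row is the pose to reach, as a shift and turn from the pose commanded when the call began, along the tool's axes at that moment; what a row does not reach only later rows make up. A row lasts 1/8 s, in which the tool goes at most 62.5 mm and 10.7 degrees, less where a joint would pass 70% of its speed; a pose out of reach is approached as far as the arm can. A call with a gripper value outside its range is refused whole. The fingers move at their own pace and stop on an object; the grip force is fixed at half the most. Time passes only in rows, so rows that repeat a pose let the fingers close. It gives the time, the measured TCP pose, the force, the opening and the grip force at its end, in the units of the state.
- telemetry.get_obs(): the state, without advancing time (a new reading comes with each control period).
- snapshot(name): name is "scene" or "top" or "wrist"; returns a dict with "image" (480x640x3 uint8, red, green, blue), "fovy" (degrees; the focal length in pixels is half the picture's height over the tangent of half this angle, whatever the lens; pixels are square), "cx", "cy" (the principal point, pixels), "R" (3x3) and "t" (3): a world point X has camera coordinates R X + t. Camera axes: x right, y down, z forward; pixel columns grow to the right and rows downward; lengths in m; the calibration is good to about 2 mm. A picture is of the moment at which its call begins. There is no depth.
- ticket.close_job(): hands the job in; it is judged then, once.
The state is a dict: "time": time; "joint_positions": joint angles; "qvel": joint speeds; "joint_torque": joint torques, N m; "tool_pos": TCP position; "ee_rot": TCP orientation; "wrist_force": force on the tool from outside, world axes, zero at the start; "wrist_torque": the same for the moment, N m; "width": finger opening in m; "finger_force": force on a finger pad.
Only numpy, scipy, OpenCV 4.12 (cv2) and the standard library are available. Lean on these libraries where they do the work, as an engineer would, in place of code of your own. Each camera call takes 0.05 s, during which the arm holds its last target. There are 200 camera calls.

### The job

Pull the bead reader's sprung distance gauge out until its upright tab stands on the black line of the rule, and let it go: it locks where it is left. Then take by its handle the sample tray that has the loose ball in its pocket, carry it near level so that the ball stays in the pocket, without touching the ball, and finish still holding the tray in the air, level and still: pocket straight above the gauge tab, ball at the height of the reader's lens, handle on the side away from the reader, tray touching nothing but the gripper. Leave the empty tray and the other things on the bench where they are.

Things in the scene. Friction and masses are not known exactly. Their poses are not given: they have to be found in the camera images.
- reader: bead reader, fixed to the bench: white box 120 mm deep (x), 150 mm wide (y), 130 mm high, origin on the bench under the middle of its front face; the box extends from there along its +x. The front face carries the lens; its own -x axis points out of the lens, roughly towards the robot. A white rule 64 mm wide and 6 mm thick lies on the bench along its -x axis, from the face to 215 mm in front of it
- lens (a point): centre of the lens's glass, 100 mm above the bench, 12 mm in front of the face along its -x
- mark (a point): middle of the black line (6 mm broad, across the rule) on the rule's top, 170 mm in front of the reader's face along its -x
- gauge_tab (a point): point to grip on the gauge's upright tab, 36 mm above the bench on its centre line. The tab is an aluminium block 14 mm along the rule (reader x), 22 mm across it (reader y), from 8 to 50 mm above the bench; it stands on the end of a flat steel blade that comes out of the reader and it slides along the rule; axes as the reader's
- gauge (a joint): how far the gauge is drawn out, in m, growing along the reader's -x, range 0 to 0.115; at 0 the tab's middle is 90 mm in front of the face, at 0.080 it is on the black line. A spring pulls it back (at most 3 N) and the blade brake (5.5 N) holds it where it is left; drawing it out takes about 6 to 9 N
- tray_grip (a point): grip point in the handle of the tray with the ball, 32 mm above the tray's underside. Tray: aluminium plate 170 x 64 x 4 mm, x along its length from handle end to pocket end, z up, mass about 0.2 kg. The handle is an upright block 40 mm (x) by 16 mm (y), its top 50 mm above the underside; it is centred 30 mm from the handle end of the plate
- tray_pocket (a point): where the ball's centre lies when it is in the middle of the pocket: 14 mm above the tray's underside, 105 mm from the handle's middle along the tray's +x. The pocket is a ring 42 mm across outside, 28 mm inside, standing 3.5 mm above the plate
- ball_center (a point): centre of the loose white ceramic ball, 20 mm diameter, which rolls freely within the pocket
- jar_a: bystander: clear jar with blue cap, 56 mm across, 60 mm high
- jar_b: bystander: second jar, the same as jar_a
- wash_bottle: bystander: white wash bottle with red cap and spout, 72 mm across, about 165 mm high
- vial: bystander: small amber bottle, 32 mm across, 60 mm high
- dish: bystander: flat covered dish, 93 mm across, 17 mm high
- spatula: bystander: spatula, 170 mm long, lying flat
- spare: bystander: the empty sample tray, same shape as the other tray (170 x 64 mm, handle top at 50 mm) but with no ball in its pocket; origin under its middle
Not all that is in view belongs to the job. What is shaped like the part that bears tray_grip but green is not meant.

How it is judged:
On the way, in this order (a step that is already met when the one before it is completed fails the run):
1. the gauge tab stands on the black line and is let go (value of joint gauge between 0.074 and 0.086 m and contact force between the fingers and reader below 0.2 N), for 0.3 s.
2. the tray is lifted off the bench by the gripper with the ball in its pocket (height (world z) of tray_pocket above 0.05 m and contact force between the fingers and tray above 2 N and distance between ball_center and tray_pocket below 0.019 m), for 0.2 s.
At the end, for the whole second after the job is handed in: Tray held by the gripper, still, tilt under 0.10 rad, ball in pocket; pocket within 15 mm of above the gauge tab, ball centre 100 +-12 mm high; handle over 50 mm farther from the reader than the line; gauge within 6 mm of the line; reader and gauge untouched, tray clear of all else (value of joint gauge between 0.074 and 0.086 m and contact force between the fingers and tray above 2 N and distance between ball_center and tray_pocket below 0.019 m and horizontal distance between tray_pocket and gauge_tab below 0.015 m and height (world z) of tray_pocket between 0.088 and 0.112 m and angle between tray_pocket's own z axis and vertical below 0.1 rad and linear speed of tray below 0.02 m/s and x of tray_grip in the frame of reader below -0.22 m and contact force between each of tray, the fingers and reader below 0.1 N and contact force between tray and jar_a below 0.1 N and contact force between tray and jar_b below 0.1 N and contact force between tray and wash_bottle below 0.1 N and contact force between tray and vial below 0.1 N and contact force between tray and dish below 0.1 N and contact force between tray and spatula below 0.1 N and contact force between tray and spare below 0.1 N); the arm keeps its last pose, push and grip.
It fails at once if the ball leaves the pocket (distance between ball_center and tray_pocket above 0.022 m).
It fails at once if the fingers push the ball (contact force between the fingers and ball above 0.3 N).
It fails at once if the tray is tipped more than 0.45 rad (angle between tray_pocket's own z axis and vertical above 0.45 rad).
It fails at once if a bystander is shifted more than 30 mm (distance of any of jar_a, jar_b, wash_bottle, vial, dish, spatula, spare from where it was at the start of the episode above 0.03 m).
It also fails if it takes over 67 s, if anything falls off the work surface, if the arm or the gripper's body presses on something with over 40 N, if the wrist force passes 120 N, or if a joint passes its speed limit or range.

## Working session

There is one attempt and no reset: what is moved stays moved. The work goes in short steps, Python scripts to look and compute and a tool call to move; the robot and the scene stay as the last step left them, time stands still between calls to the robot, and variables do not carry over. Pictures are saved under pics/ and viewed, at most 10 in all, crops included, and the job is handed in when it is done.

Besides the shell and the picture viewer there is one more tool, called after "Request:" as name([rows], argument=value, ...), one row to a line, values as JSON. apply_moves: Moves the arm, as the interface text tells. Its arguments: {"type":"object","properties":{"moves":{"type":"array","items":{"type":"array","items":{"type":"array","items":{"type":"number"}}}}},"required":["moves"]}

```bash
ls; mkdir -p pics; python3 - <<'E'
from bench import telemetry, snapshot
import cv2, pickle, numpy as np
o=telemetry.get_obs();print({k:np.round(v,3).tolist() for k,v in o.items()})
for n in("scene","top"):
    s=snapshot(n);pickle.dump(s,open(f"{n}0.pkl","wb"));cv2.imwrite(f"pics/{n}0.png",s["image"][...,::-1]);print(n,s["fovy"],s["cx"],s["cy"],np.round(s["R"],3).tolist(),np.round(s["t"],3))
E
```

```text
pics
{'time': 0.0, 'joint_positions': [1.031, 0.088, 1.372, -0.0, 1.684, -0.103], 'qvel': [0.001, -0.0, -0.0, -0.001, 0.0, -0.0], 'joint_torque': [-0.001, -34.019, -30.243, 0.072, 0.033, -0.0], 'tool_pos': [0.233, 0.498, 0.404], 'ee_rot': [-3.139, -0.0, 2.705], 'wrist_force': [-0.333, -0.141, -0.378], 'wrist_torque': [0.001, 0.035, 0.011], 'finger_force': 0.0, 'width': 0.094}
scene 44.21570343188039 318.55635510388737 244.11997299290988 [[0.424, 0.905, 0.017], [0.639, -0.286, -0.714], [-0.642, 0.314, -0.699]] [-0.242 -0.278  1.815]
top 56.192050375325394 319.41347175696365 237.8051653584466 [[0.114, -0.993, -0.003], [-0.973, -0.111, -0.203], [0.201, 0.027, -0.979]] [-0.027  0.531  1.205]
```

View pics/top0.png

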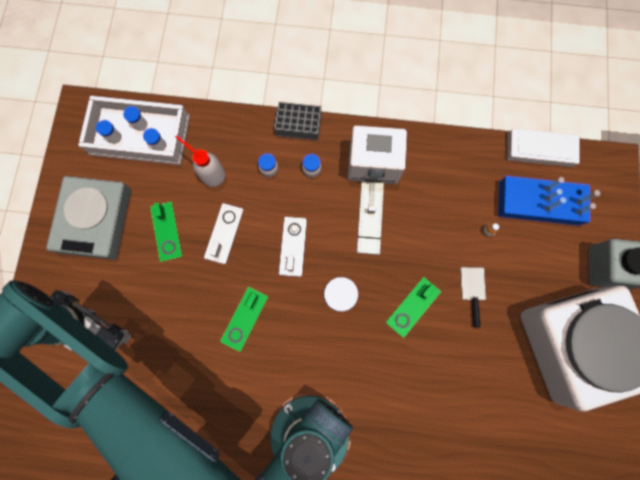

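View pics/scene0.png

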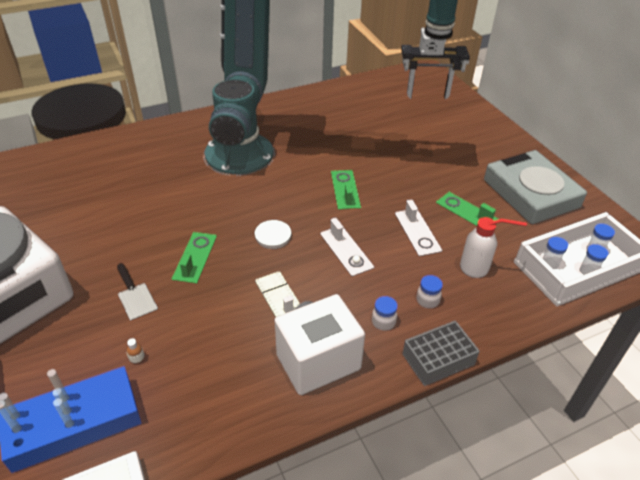

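Top view: the reader is at (378,155) with its rule down to (369,252), line ≈(369,237) and tab ≈(371,205). There are two white trays, at (293,246) and (223,233). In the scene view the tray at (346,247) shows a ball in its ring at (356,260), and the other ring at (425,243) is empty. So the tray at (293,246) in the top view is the target.

```bash
cat > h.py <<'E'
import numpy as np, cv2
def ray(s,u,v,z):
    f=240/np.tan(np.radians(s["fovy"])/2); R=np.array(s["R"]);t=np.array(s["t"])
    c=-R.T@t; d=R.T@np.array([(u-s["cx"])/f,(v-s["cy"])/f,1]); return c+d*(z-c[2])/d[2]
def proj(s,X):
    f=240/np.tan(np.radians(s["fovy"])/2); p=np.array(s["R"])@np.array(X)+s["t"]; return np.array([f*p[0]/p[2]+s["cx"],f*p[1]/p[2]+s["cy"]])
E
python3 - <<'E'
import pickle,cv2,numpy as np
from h import *
s=pickle.load(open("top0.pkl","rb"));im=s["image"]
hsv=cv2.cvtColor(im,cv2.COLOR_RGB2HSV)
m=((hsv[...,1]<60)&(hsv[...,2]>120)).astype(np.uint8)
for nm,(x0,y0,x1,y1),z in(("tray",(272,205,315,285),.004),("spare",(200,200,247,270),.004),("rule",(350,184,392,260),.006)):
    k=np.zeros_like(m);k[y0:y1,x0:x1]=m[y0:y1,x0:x1]
    k=cv2.morphologyEx(k,cv2.MORPH_CLOSE,np.ones((9,9)))
    c=max(cv2.findContours(k,0,1)[0],key=cv2.contourArea)
    P=np.array([ray(s,*q[0],z)[:2] for q in c])
    r=cv2.minAreaRect((P*1000).astype(np.float32));b=cv2.boxPoints(r);print(nm,np.round(r[0]),np.round(r[1]),round(r[2],1),np.round(b).tolist())
x=[im[y0:y1,x0:x1,::-1] for x0,y0,x1,y1 in((270,200,320,290),(345,170,395,260))]
x=[cv2.resize(i,(400,i.shape[0]*8),interpolation=cv2.INTER_CUBIC)[:600] if 0 else cv2.resize(i,None,fx=6,fy=6,interpolation=cv2.INTER_CUBIC) for i in x]
cv2.imwrite("pics/crop.png",np.hstack([i[:540] for i in x]))
E
```

```text
tray [509. 110.] [174.  68.] 2.0 [[421.0, 141.0], [423.0, 72.0], [597.0, 79.0], [595.0, 147.0]]
spare [524. 316.] [ 69. 174.] 80.9 [[433.0, 295.0], [605.0, 268.0], [616.0, 336.0], [444.0, 363.0]]
rule [ 618. -106.] [213.  68.] 1.9 [[510.0, -76.0], [512.0, -144.0], [725.0, -137.0], [723.0, -69.0]]
```

View pics/crop.png

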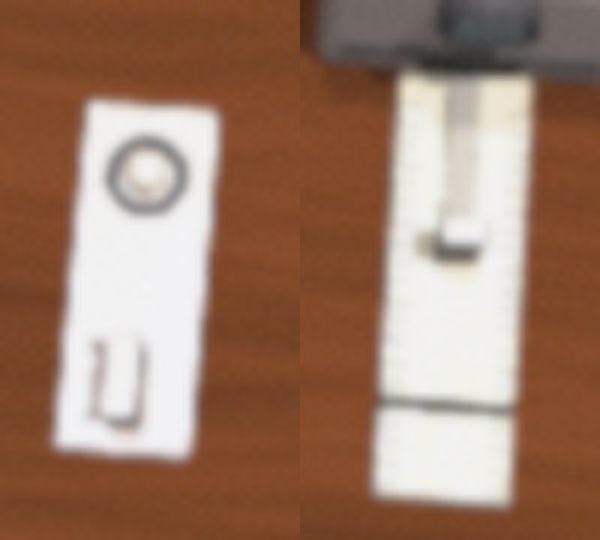

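Ball tray: handle ≈(0.454,0.108), yaw ≈2°. The crop shows the tab top at ≈(371.8,208.7) and the line at ≈(369.5,237.5). I'll check these and work out the first move.

```bash
cat >> h.py <<'E'
def plan(o,target,yaw):
    """tool-axis row (units) from measured pose to TCP target, given desired world yaw"""
    from scipy.spatial.transform import Rotation as Ro
    R=Ro.from_euler("xyz",o["ee_rot"]).as_matrix(); d=R.T@(np.array(target)-o["tool_pos"])
    dy=(yaw-o["ee_rot"][2]+np.pi)%(2*np.pi)-np.pi
    return np.round(d/.05,3), round(-np.degrees(dy)/10,3)
E
python3 - <<'E'
import pickle
from h import *
from bench import telemetry
s=pickle.load(open("top0.pkl","rb"))
print("tab",ray(s,371.8,208.2,.05),"line",ray(s,369.5,237.3,.006),"ball",ray(s,270+145/6,200+175/6,.016))
q=pickle.load(open("scene0.pkl","rb"))
print("scene tab",proj(q,[.638,-.106,.05]),"ball",proj(q,[.559,.112,.014]))
o=telemetry.get_obs();print(plan(o,[.60,-.107,.36],np.pi+.035))
E
```

```text
tab [ 0.63448002 -0.10503316  0.05      ] line [ 0.55901194 -0.11007785  0.006     ] ball [0.55601422 0.11008858 0.016     ]
scene tab [289.22770172 298.81776913] ball [357.22206933 258.77466731]
(array([-11.779,  -7.859,   0.886]), np.float64(-2.703))
```

Request:
apply_moves([
  [[-1.2,-0.8,0.1,-0.3,0],[-2.4,-1.6,0.2,-0.6,0],[-3.6,-2.4,0.3,-0.9,0],[-4.8,-3.2,0.4,-1.2,0],[-5.9,-3.9,0.5,-1.5,0],[-7.1,-4.7,0.6,-1.8,0],[-8.3,-5.5,0.7,-2.1,0],[-9.4,-6.3,0.8,-2.4,0],[-10.6,-7.1,0.9,-2.7,0],[-11.6,-7.7,0.9,-2.7,0]],
])

```text
time: 1.35
tool_pos: [0.5572, -0.0363, 0.3618]
ee_rot: [3.141, -0.001, -3.107]
wrist_force: [0.1, 0.7, 0.2]
width: 0.0942
finger_force: 0.0
```

```bash
python3 - <<'E'
from bench import telemetry,snapshot
from h import *
import pickle
s=snapshot("wrist");pickle.dump(s,open("w1.pkl","wb"));cv2.imwrite("pics/w1.png",s["image"][...,::-1])
o=telemetry.get_obs();print(o["tool_pos"],o["ee_rot"],o["time"],o["joint_positions"])
for p in([.636,-.105,.05],[.558,-.109,.006],[.728,-.103,.006]):print(p,proj(s,p))
E
```

```text
[ 0.55995094 -0.04219979  0.36041448] [-3.13586307e+00  2.30231092e-04 -3.11351097e+00] 1.4 [-0.17467854  0.12517738  1.41676689 -0.00556795  1.59826865 -1.77371267]
[0.636, -0.105, 0.05] [238.8988578  318.33700826]
[0.558, -0.109, 0.006] [242.36714328 220.0440851 ]
[0.728, -0.103, 0.006] [251.78357913 376.5819369 ]
```

View pics/w1.png

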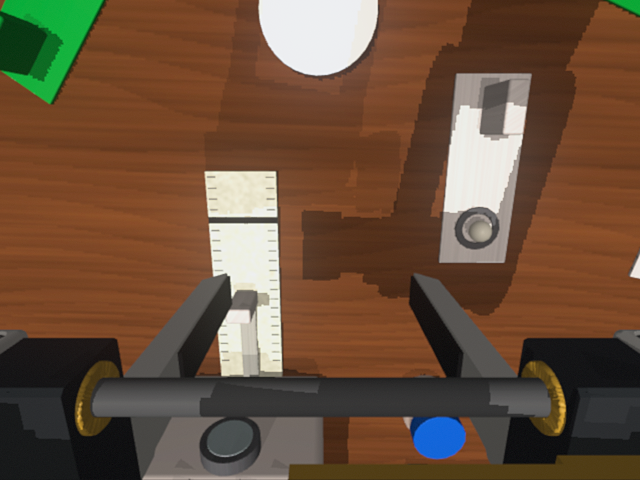

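Wrist: the line is at (243,219), predicted (242,220). The tab is at about (241,308), and the ball is in its ring at (480,230). I'll zoom in on the tab.

```bash
python3 - <<'E'
import cv2,numpy as np
im=cv2.imread("pics/w1.png")[190:330,190:300];im=cv2.resize(im,None,fx=4,fy=4,interpolation=cv2.INTER_NEAREST);cv2.imwrite("pics/c2.png",im)
E
```

```text
(no output)
```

View pics/c2.png

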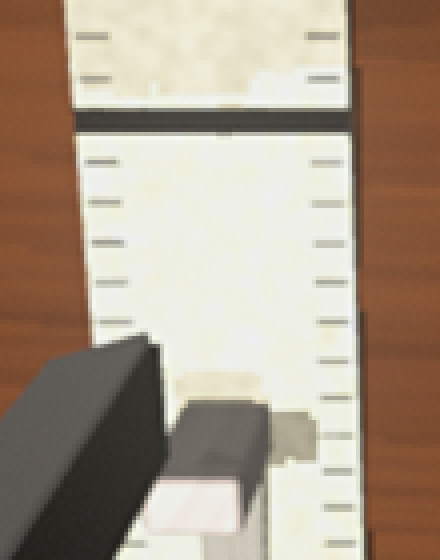

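The tab top's centre is at (238,317), as predicted, so the tab is at ≈(0.635,-0.105).

```bash
python3 - <<'E'
from bench import telemetry
from h import *
import pickle
s=pickle.load(open("w1.pkl","rb"));print(ray(s,238,316.7,.05),ray(s,243,220,.006))
print([np.round(ray(s,190+a/4,190+b/4,.006),4) for a,b in((74,110),(95,345),(350,110),(366,530))])
o=telemetry.get_obs();print(o["tool_pos"],plan(o,[.635,-.105,.30],np.pi+.035))
E
```

```text
[ 0.63443574 -0.10574499  0.05      ] [ 0.55793779 -0.10840871  0.006     ]
[array([ 0.5566, -0.1405,  0.006 ]), array([ 0.6152, -0.1382,  0.006 ]), array([ 0.5545, -0.0762,  0.006 ]), array([ 0.6632, -0.0719,  0.006 ])]
[ 0.55995094 -0.04219979  0.36041448] (array([-1.465, -1.291,  1.216]), np.float64(-0.04))
```

Request:
apply_moves([
  [[0,0,0,0,0]],
])

```text
time: 1.52
tool_pos: [0.5572, -0.036, 0.3611]
ee_rot: [3.141, -0.003, -3.111]
wrist_force: [0.3, 1.0, -0.6]
width: 0.0941
finger_force: 0.0
```

```bash
python3 - <<'E'
from bench import telemetry
from h import *
o=telemetry.get_obs();print(o["tool_pos"],o["ee_rot"],plan(o,[.635,-.105,.30],np.pi+.035))
E
```

```text
[ 0.55716156 -0.03602825  0.36109304] [ 3.14057248e+00 -2.80695199e-03 -3.11057997e+00] (array([-1.517, -1.428,  1.216]), np.float64(-0.023))
```

Request:
apply_moves([
  [[-0.8,-0.7,0.3,0,0],[-1.55,-1.42,0.6,0,0],[-1.55,-1.42,0.8,0,0],[-1.55,-1.42,1.0,0,0]],
])

```text
time: 2.02
tool_pos: [0.6361, -0.1011, 0.312]
ee_rot: [3.14, -0.001, -3.106]
wrist_force: [-0.2, 0.9, 0.8]
width: 0.0942
finger_force: 0.0
```

```bash
python3 - <<'E'
from bench import telemetry
from h import *
o=telemetry.get_obs();print(o["tool_pos"],o["ee_rot"],plan(o,[.635,-.1055,.216],np.pi+.035))
E
```

```text
[ 0.63611705 -0.10112149  0.3120208 ] [ 3.14046710e+00 -9.27560373e-04 -3.10576327e+00] (array([ 0.024, -0.089,  1.92 ]), np.float64(0.005))
```

Request:
apply_moves([
  [[0,-0.08,0.8,0,0.3],[0,-0.08,1.5,0,0.4],[0,-0.08,1.9,0,0.5],[0,-0.08,1.9,0,0.7],[0,-0.08,1.9,0,0.9],[0,-0.08,1.9,0,1],[0,-0.08,1.9,0,1],[0,-0.08,1.9,0,1],[0,-0.08,1.9,0,1]],
])

```text
time: 3.15
tool_pos: [0.637, -0.1062, 0.2186]
ee_rot: [3.141, 0.002, -3.107]
wrist_force: [-0.6, 2.9, 4.8]
width: 0.0216
finger_force: 30.0
```

Request:
apply_moves([
  [[0.2,0,0,0,1],[0.4,0,0,0,1],[0.6,0,0,0,1],[0.8,0,0,0,1],[1.0,0,0,0,1],[1.2,0,0,0,1],[1.4,0,0,0,1],[1.55,0,0,0,1],[1.55,0,0,0,1],[1.55,0,0,0,1]],
])

```text
time: 4.4
tool_pos: [0.5604, -0.1087, 0.2186]
ee_rot: [3.141, 0.006, -3.107]
wrist_force: [3.9, 2.9, 1.9]
width: 0.0217
finger_force: 30.0
```

Request:
apply_moves([
  [[0,0,0,0,0.8],[0,0,0,0,0.6],[0,0,0,0,0.4],[0,0,0,0,0.2],[0,0,0,0,0.2],[0,0,-1,0,0.2],[0,0,-2,0,0],[0,0,-3,0,0],[1.2,0,-3,0,0],[1.2,0,-3,0,0]],
])

```text
time: 5.65
tool_pos: [0.4964, -0.111, 0.3668]
ee_rot: [3.141, -0.003, -3.108]
wrist_force: [1.5, 0.1, 0.3]
width: 0.0941
finger_force: 0.0
```

```bash
python3 - <<'E'
from bench import telemetry,snapshot
from h import *
import pickle
s=snapshot("wrist");pickle.dump(s,open("w2.pkl","wb"))
o=telemetry.get_obs();print(o["tool_pos"],o["ee_rot"],o["time"])
p=proj(s,[.558,-.1085,.03]);print(p,proj(s,[.558,-.1085,.05]))
x,y=int(p[0]),int(p[1]);im=s["image"][max(0,y-60):y+60,max(0,x-60):x+80,::-1]
print(max(0,x-60),max(0,y-60))
cv2.imwrite("pics/c3.png",cv2.resize(im,None,fx=4,fy=4,interpolation=cv2.INTER_NEAREST))
E
```

```text
[ 0.49795373 -0.11127788  0.36725285] [ 3.14139192e+00 -3.86507116e-04 -3.10804928e+00] 5.7
[320.78445815 291.77098162] [320.85698609 301.17550821]
260 231
```

View pics/c3.png

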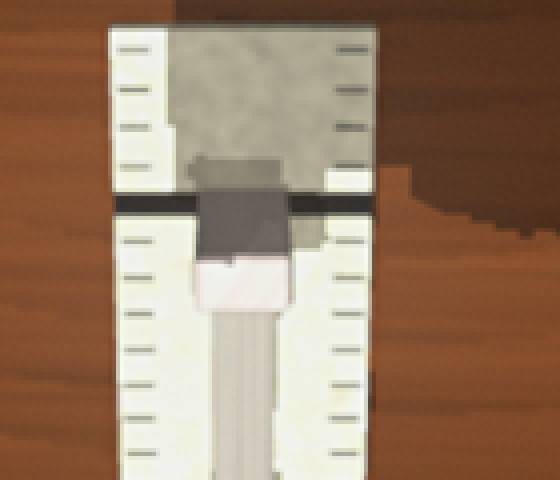

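Both features are clear: the tab top's centre is at ≈(320.8,302) and the line at ≈(320.8,282).

```bash
python3 - <<'E'
from bench import telemetry
from h import *
import pickle
s=pickle.load(open("w2.pkl","rb"))
f=lambda a,b,z:np.round(ray(s,260+a/4,231+b/4,z),4)
print("tab",f(243,284,.05),f(243,257,.05),f(243,311,.05),"line",f(243,204,.006),"end",f(243,26,.006))
o=telemetry.get_obs();print(o["tool_pos"],plan(o,[.464,.109,.30],np.pi+.036))
E
```

```text
tab [ 0.5588 -0.1086  0.05  ] [ 0.5523 -0.1088  0.05  ] [ 0.5653 -0.1083  0.05  ] line [ 0.5582 -0.1085  0.006 ] end [ 0.5123 -0.11    0.006 ]
[ 0.49795373 -0.11127788  0.36725285] (array([0.53 , 4.426, 1.346]), np.float64(-0.014))
```

The tab is within 1 mm of the line. Next I'll go above the tray handle and look.

Request:
apply_moves([
  [[0.1,1,0,0,0],[0.3,2,0,0,0],[0.5,3,0,0,0],[0.6,4,0,0,0],[0.6,4.4,0,0,0],[0.6,4.4,0,0,0],[0.6,4.4,0,0,0]],
])

```text
time: 6.58
tool_pos: [0.4624, 0.107, 0.3675]
ee_rot: [-3.141, -0.0, -3.107]
wrist_force: [-0.8, -0.8, 0.8]
width: 0.094
finger_force: 0.0
```

```bash
python3 - <<'E'
from bench import telemetry,snapshot
from h import *
import pickle
s=snapshot("wrist");pickle.dump(s,open("w3.pkl","wb"));cv2.imwrite("pics/w3.png",s["image"][...,::-1])
o=telemetry.get_obs();print(o["tool_pos"],o["ee_rot"],o["time"])
print(proj(s,[.454,.108,.05]),proj(s,[.559,.112,.014]))
E
```

```text
[0.46232983 0.10675625 0.36749901] [-3.14122712e+00 -3.25720473e-05 -3.10820640e+00] 6.625
[322.22570595 222.42360502] [322.30003272 316.14517067]
```

View pics/w3.png

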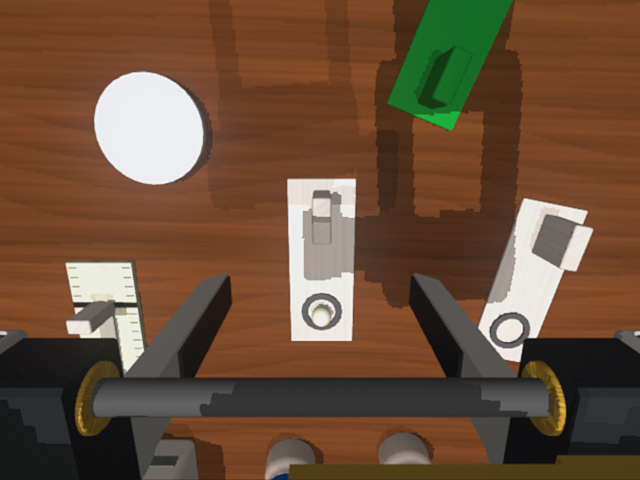

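Handle top centre ≈(321.5,220), ring centre ≈(321.5,311), ball inside the ring.

```bash
python3 - <<'E'
from bench import telemetry
from h import *
import pickle
s=pickle.load(open("w3.pkl","rb"))
a=ray(s,321.5,220,.05);b=ray(s,321.5,311,.0075);print(a,b,np.linalg.norm(a[:2]-b[:2]))
o=telemetry.get_obs();print(plan(o,[.463,a[1],.212],np.pi+.036))
E
```

```text
[0.45196104 0.10732721 0.05      ] [0.55669298 0.11114389 0.0075    ] 0.10480146550032235
(array([-0.014,  0.012,  3.11 ]), np.float64(-0.015))
```

Request:
apply_moves([
  [[0,0,1,0,0],[0,0,2,0,0],[0,0,2.7,0,0.2],[0,0,3.1,0,0.4],[0,0,3.1,0,0.6],[0,0,3.1,0,0.7],[0,0,3.1,0,0.8],[0,0,3.1,0,0.9],[0,0,3.1,0,1],[0,0,3.1,0,1]],
])

```text
time: 7.88
tool_pos: [0.4618, 0.1075, 0.2128]
ee_rot: [3.142, 0.0, -3.107]
wrist_force: [0.1, 1.3, 0.9]
width: 0.0176
finger_force: 0.0
```

Request:
apply_moves([
  [[0,0,0,0,1],[0,0,0,0,1],[0,0,-0.05,0,1],[0,0,-0.1,0,1],[0,0,-0.2,0,1],[0,0,-0.3,0,1],[0,0,-0.4,0,1],[0,0,-0.5,0,1]],
])

```text
time: 8.88
tool_pos: [0.4618, 0.1075, 0.2381]
ee_rot: [3.141, 0.0, -3.107]
wrist_force: [-0.1, 0.5, -2.6]
width: 0.0161
finger_force: 30.0
```

```bash
python3 - <<'E'
from bench import telemetry,snapshot
from h import *
import pickle
s=snapshot("wrist");pickle.dump(s,open("w4.pkl","wb"));cv2.imwrite("pics/w4.png",s["image"][...,::-1])
o=telemetry.get_obs();print(o["tool_pos"],o["ee_rot"],o["time"],o["width"],o["finger_force"],o["wrist_force"])
print(proj(s,[.5567,.111,.0385]))
E
```

```text
[0.4620801  0.10750324 0.23878177] [ 3.14137477e+00  1.66765354e-03 -3.10716852e+00] 8.925 0.015894315944108582 29.99830573797226 [ 0.35940494 -0.35235087 -2.17493897]
[321.29267888 436.91371781]
```

View pics/w4.png

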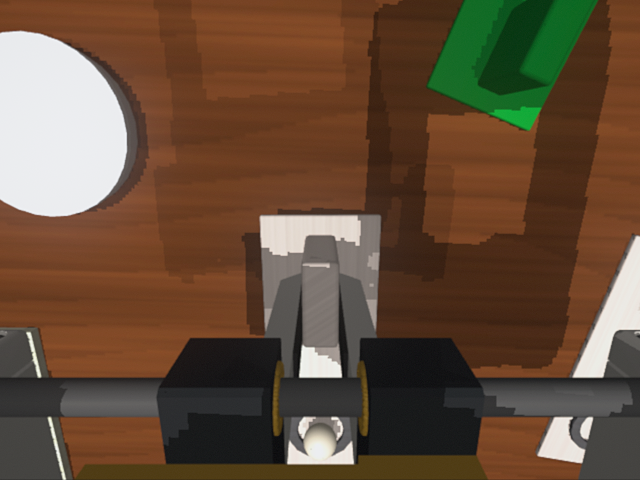

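Lifted with the ball in the ring at (320,440). Next I'll raise it gently and carry it across.

Request:
apply_moves([
  [[0,0,-0.1,0,1],[0,0,-0.2,0,1],[0,0,-0.4,0,1],[0,0,-0.6,0,1],[0,0,-0.8,0,1],[0,0,-1.0,0,1],[0,0,-1.1,0,1],[0,0,-1.2,0,1],[0,0,-1.2,0,1]],
])

```text
time: 10.05
tool_pos: [0.4619, 0.1075, 0.2979]
ee_rot: [3.141, 0.001, -3.107]
wrist_force: [-0.6, -0.6, -2.9]
width: 0.0155
finger_force: 30.0
```

Request:
apply_moves([
  [[0,-0.05,0,0,1],[0,-0.15,0,0,1],[0,-0.3,0,0,1],[0,-0.5,0,0,1],[0,-0.75,0,0,1],[0,-1.0,0,0,1],[0,-1.25,0,0,1],[0,-1.5,0,0,1],[0,-1.75,0,0,1],[0,-2.0,0,0,1]],
])

```text
time: 11.3
tool_pos: [0.4652, 0.0066, 0.2976]
ee_rot: [3.142, 0.0, -3.107]
wrist_force: [-0.3, 0.2, -2.4]
width: 0.0157
finger_force: 30.0
```

Request:
apply_moves([
  [[0,-0.25,0,0,1],[0,-0.5,0,0,1],[0,-0.75,0,0,1],[0,-1.0,0,0,1],[0,-1.25,0,0,1],[0,-1.5,0,0,1],[0,-1.7,0,0,1],[0,-1.85,0,0,1],[0,-1.95,0,0,1],[0,-2.0,0,0,1]],
])

```text
time: 12.55
tool_pos: [0.4687, -0.0926, 0.2976]
ee_rot: [3.141, 0.0, -3.107]
wrist_force: [0.8, 0.2, -2.9]
width: 0.0159
finger_force: 30.0
```

```bash
python3 - <<'E'
from bench import telemetry
from h import *
o=telemetry.get_obs();print(o["tool_pos"],o["ee_rot"],o["width"],o["finger_force"],plan(o,[.4641,-.1121,.2985],np.pi+.0335))
E
```

```text
[ 0.4686828  -0.09262337  0.29758611] [ 3.14136814e+00  4.19479439e-05 -3.10725999e+00] 0.015938714631863693 29.99827265739441 (array([ 0.105, -0.386, -0.018]), np.float64(0.005))
```

Request:
apply_moves([
  [[0.02,-0.05,0,0,1],[0.05,-0.15,0,0,1],[0.08,-0.25,0,0,1],[0.1,-0.35,0,0,1],[0.1,-0.39,0,0,1],[0.1,-0.39,0,0,1],[0.1,-0.39,0,0,1],[0.1,-0.39,0,0,1],[0.1,-0.39,0,0,1]],
])

```text
time: 13.68
tool_pos: [0.4643, -0.112, 0.2976]
ee_rot: [3.141, 0.0, -3.107]
wrist_force: [0.1, 0.7, -2.3]
width: 0.0159
finger_force: 30.0
```

```bash
python3 - <<'E'
from bench import telemetry,snapshot
from h import *
import pickle
for n in("scene","top"):
    s=snapshot(n);pickle.dump(s,open(n+"9.pkl","wb"))
    p=proj(s,[.5588,-.1086,.1]);print(n,p,"tab",proj(s,[.5588,-.1086,.05]),"handle",proj(s,[.454,-.112,.136]))
    x,y=int(p[0])-50,int(p[1])-60;im=s["image"][y:y+110,x:x+70 if 0 else x+75,::-1]
    im=cv2.resize(im,None,fx=5,fy=5,interpolation=cv2.INTER_CUBIC);print(x,y)
    L=[im] if n=="scene" else L+[im]
cv2.imwrite("pics/end.png",np.hstack(L))
o=telemetry.get_obs();print(o["tool_pos"],o["finger_force"],o["time"])
E
```

```text
scene [274.2183165  260.81467401] tab [274.97656668 275.6121556 ] handle [255.62882223 221.43587191]
224 200
top [372.6159733  230.23798462] tab [370.62029924 234.13012919] handle [371.82205156 266.68523532]
322 170
[ 0.46435311 -0.11199395  0.29757213] 29.998222589492798 13.775
```

View pics/end.png

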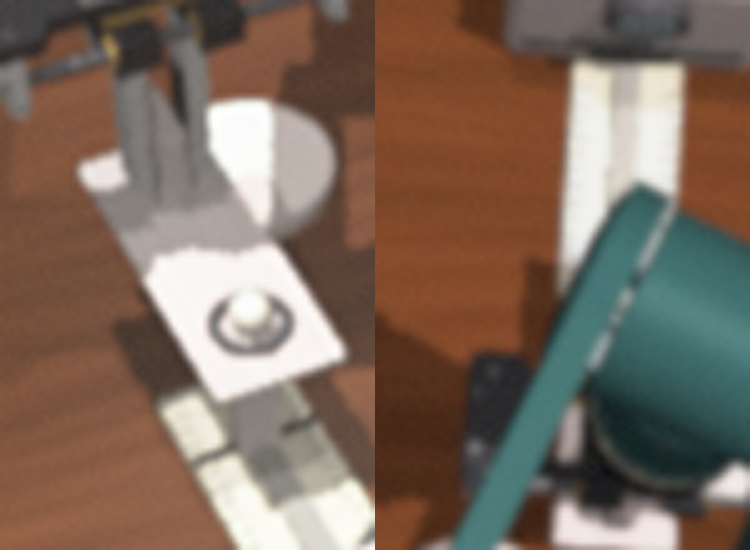

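The ball shows at (274.2,262), predicted (274.2,260.8). I'll check the plate corners against a level plate.

```bash
python3 - <<'E'
from h import *
import pickle
from scipy.optimize import least_squares
s=pickle.load(open("scene9.pkl","rb"))
h=np.array([.4541,-.1123]);c,q=np.cos(.0345),np.sin(.0345)
def P(a,b,z):return [h[0]+a*c-b*q,h[1]+a*q+b*c,z]
for n,a,b,m in(("back",-.03,-.032,(240,233.6)),("front R",.14,.032,(293.4,271)),("front L",.14,-.032,(266.4,280))):
    z0=proj(s,P(a,b,.089));dz=proj(s,P(a,b,.099))-z0
    print(n,z0.round(1),m,"dz mm",round(10*np.dot(np.array(m)-z0,dz)/np.dot(dz,dz),1))
E
```

```text
back [239.6 232.3] (240, 233.6) dz mm -4.5
front R [293.5 269.7] (293.4, 271) dz mm -4.3
front L [267.7 278.9] (266.4, 280) dz mm -3.4
```

The plate is level and everything is within tolerance, so I'm handing in.

```bash
python3 -c "
from bench import ticket
print(ticket.close_job())"
```

```text
the job is handed in; nothing more can be done
None
```

I handed the job in at about 14 s of the 67 s; hand-in returned no verdict. My last measurements put the gauge tab within 1 mm of the line, and the tray held level and still with the ball in its pocket, over the tab and within about 5 mm of lens height.

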